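Set the kiln burner and hold its key switch

TASK

Get the kiln's burner ready to light: first turn the burner dial on the green control panel until its white pointer is on the red mark. Then take the red-headed key from its wooden block, push it fully home in the key switch past the sticky pins (rock it a little if it binds), turn it a quarter clockwise against its spring to the stop and keep holding it there: finish with the key still gripped and turned, not let go. Leave the dial on its mark and do not disturb the pots and other things on the bench.

Things in the scene. Friction and masses are not known exactly. Their poses are not given: they have to be found in the camera images.
- dial (a joint): Burner dial on the green control panel, on a vertical axis: angle in rad, growing CLOCKWISE seen from above, travel 0 to 2.6. At 0 its white pointer points along the panel's +x. It stays where it is left (about 0.03 N m of friction).
- dial_grip (a point): On the dial's axis at the height to grip. A black bar 44 mm long, 14 mm thick, 32 mm tall stands on a black skirt 50 mm across; the bar's top is 8 mm above this point (111 mm above the table), the skirt's top 23 mm below it. x = along the bar towards the end with the white pointer line; z up; turns with the dial.
- index_ring (a joint): Where the red mark stands: the dial angle (rad, same zero and direction as the dial) at which the pointer points to the middle of the red mark. Preset, different each time; cannot be touched or moved.
- red_mark (a point): Outer end of the pointer's line when set right: middle of the red mark (12 mm long, 8 mm wide) on the panel just outside the dial's skirt, 38 mm from the dial's axis.
- key_bow (a point): Centre of the key's flat red bow (its head, to be gripped): 30 mm wide along x, 9 mm thick along y, 34 mm tall along z (up). A steel collar 16 mm across, 12 mm high, is under it. The key is loose, weighs about 50 g and is the same turned half round. At the start it stands upright in the key block and lifts straight out (27 mm is in the slot).
- key_collar (a point): Centre of the collar's underside, 29 mm below the bow's centre; same axes. It rests on the lock's plate when the key is home. Below it: a round neck 8 mm long, 5 mm across, then a blade 16 mm wide (x), 5 mm thick (y), 16 mm long, with a 3 mm tapered tip that ends 27 mm below this point.
- key_block: Dark wooden block fixed to the table, 70 x 60 x 36 mm, origin at the centre of its underside; slot along its x in the top, in which the key stands at the start with its collar on the block's top. It stands to the left or to the right of the panel.
- panel: Green control box of the kiln burner, 165 mm (x) x 280 mm (y) x 70 mm high, fixed to the table, origin at the centre of its underside; x away from the robot at yaw 0. On its top: the dial at y = +68 mm, the key switch at y = -68 mm, both at x = 0.
- lock_mouth (a point): Middle of the key slot's mouth, on the key switch's fixed steel plate (50 x 50 x 6 mm, top 76 mm above the table). x = the slot's long direction (panel's x), z up. Slot 18 mm (x) by 7 mm (y), 1 mm chamfer; the turning plug is below. Two pairs of sticky sprung pins in it resist the blade: push with 5 to 20 N, rocking a little, till the collar sits on the plate. Only then can the key turn.
- plug (a joint): Turn of the lock plug in rad, CLOCKWISE from above: 0 = slot lined up with the plate's slot (key goes in and out), stop at 1.62. A spring turns it back to 0 when the key is let go (0.04 N m at 0, 0.11 N m at a quarter turn). The key has about 0.15 rad of play in it, so the hand must turn that much further than the plug.
- mug: blue glazed mug, 80 mm wide and 95 mm tall with a side handle; origin at the centre of its underside; bystander, leave it alone. It stands on one side of the panel, the key block on the other
- bowl: terracotta bowl, 140 mm wide, 60 mm tall; origin at the centre of its underside; bystander
- glaze_jar: amber jar with a white cap, 64 mm wide, 85 mm tall; origin under its centre; bystander
- cup: green cup, 68 mm wide, 75 mm tall; origin under its centre; bystander
- test_tile: white tile lying flat, 100 x 50 x 8 mm, origin under its centre; bystander
- brush: glaze brush lying flat along its x, 200 mm long; bystander
- vase: white vase, 84 mm wide, 140 mm tall; origin under its centre; bystander

How it is judged:
By the outcome, as a careful person would: the job done as asked, in the order asked, and still so for the second after the job is handed in, while the arm keeps its last pose, push and grip.
It also fails if it takes over 72 s, if anything falls off the work surface, if the arm or the gripper's body presses on something with over 40 N, if the wrist force passes 120 N, or if a joint passes its speed limit or range.

ROBOT

A 6-joint arm with a two-finger parallel gripper is mounted at the origin on the work surface. World frame = base frame: x ahead of the robot, y to its left, z up, the work surface at z = 0. Lengths are in m, angles in rad, forces in N, time in s.
With the tool pointing down it reaches from about 0.35 to 0.975 m from the base axis. Payload 4.9 kg.
Tool frame: the origin (TCP) lies at the very end of the fingers, on their centre line; the grasp point (between the pads) lies ctrl.grip_point_offset behind it (ctrl.grip_point_offset is the distance from the TCP to the grasp point, in m); z points along the fingers, y is the direction in which the jaws open and shut (so a half turn about z gives the same grasp; the last joint's range is limited). The gripper opens to 85 mm and grips with 20 to 120 N. Pads are 22 mm wide; open, the fingers measure 114 mm over their backs; the gripper's body (76 mm by 85 mm) begins 54 mm behind the grasp point. The pads swing forward as they close: fully open they stand 13 mm farther back than shut.
Start: joints at [1.016, 0.053, 1.613, -0, 1.476, -0.119], TCP at [0.264, 0.567, 0.231] pointing down, gripper open.
Joint ranges: [-3.01, 3.01], [-1.01, 2.22], [0.06, 2.58], [-1.02, 4.17], [0.09, 2.62], [-3.14, 3.14]. Speed limits (rad/s): [2.57, 2.57, 3.14, 3.14, 3.14, 3.14].

INTERFACE

Orientations are given as a rotation vector (axis times angle).
In Python, from station import ctrl gives the robot as it stands. The module is installed in compiled form; this text tells all that it offers.
- The arm moves only by the shell command python3 -m creep 'ROWS' [FORCE]. ROWS is JSON, a list of rows, each a list of 5 numbers: the closure in counts, from 0 (fully open) to 255 (shut), then the shift along the tool's x, y, z in mm, then the turn about the tool's z in rad. A call has 1 to 12 rows; each row is the pose to reach, as a shift and turn from the pose commanded when the call began, along the tool's axes at that moment; what a row does not reach only later rows make up. A row lasts 1/12 s, in which the tool goes at most 41.7 mm and 7.16 degrees, less where a joint would pass 70% of its speed; a pose out of reach is approached as far as the arm can. A call with a gripper value outside its range is refused whole. The fingers move at their own pace and stop on an object; FORCE is the grip in N (left out, the last holds). Time passes only in rows, so rows that repeat a pose let the fingers close. It gives the time, the measured TCP pose, the force and the opening at its end, in the units of the state.
- ctrl.get_obs(): the state, without advancing time (a new reading comes with each control period).
- ctrl.get_image(name): name is "scene" or "top"; returns the picture (384x512x3 uint8, red, green, blue); there is no depth.
- ctrl.calibration(name): a dict with "fx", "fy", "cx", "cy" (pixels), "k1" (the pictures are not rectified: a ray, as slopes to the right and down, at radius r is drawn at 1 + k1 r^2 times it, then the intrinsics apply), "R" (3x3) and "t" (3): a world point X has camera coordinates R X + t. Camera axes: x right, y down, z forward; pixel columns grow to the right and rows downward; lengths in m; the calibration is good to about 2 mm. A picture is of the moment at which its call begins. calibration takes no time and is no camera call.
- ctrl.finish_job(): hands the job in, once; it reports no verdict.
Trained networks look in the newest picture that a camera, given by its name, has taken for a name from the list of things; names that differ only in an ending like _2 or _b are one class to them, and where a whole thing is asked for, a point or a joint stands for the part that bears it (a point fixed in the world has none). Each returns a list of dicts, best first, with "conf" (0 to 1); they miss things now and then, are a little off and sometimes report something else, mostly with a low value. They report only what shows in the picture. A call takes as long as a camera call.
- ctrl.boxes_of(camera, label): "rect" ([left, top, width, height] in pixels, round what is visible of it).
- ctrl.outline_of(camera, label): "mask" (384x512 bool, what is visible of it) and "rect" ([left, top, width, height] in pixels, round what is visible of it).
The state is a dict: "t": time; "q": joint angles; "dq": joint speeds; "effort": joint torques, N m; "tool_pos": TCP position; "tool_rot": TCP orientation; "contact_force": force on the tool from outside, world axes, zero at the start; "wrist_torque": the same for the moment, N m; "opening": finger opening in m.
Only numpy, scipy, OpenCV 4.12 (cv2) and the standard library are available. Lean on these libraries where they do the work, as an engineer would, in place of code of your own. Each camera call takes 0.05 s, during which the arm holds its last target. There are 200 camera calls.

## Working session

There is one attempt and no reset: what is moved stays moved. The work goes in short steps, Python scripts to look and compute and a shell command to move; the robot and the scene stay as the last step left them, time stands still between calls to the robot, and variables do not carry over. Pictures are saved under pics/ and viewed, about 8 in all and at most 12, crops included, and the job is handed in when it is done.

```bash
mkdir -p pics; cat > h.py <<'E'
import numpy as np, cv2
from station import ctrl
from scipy.spatial.transform import Rotation as Rn
def K(c): return np.array([[c['fx'],0,c['cx']],[0,c['fy'],c['cy']],[0,0,1.]])
def und(cam,uv):
    c=ctrl.calibration(cam); s=np.array([(uv[0]-c['cx'])/c['fx'],(uv[1]-c['cy'])/c['fy']]); u=s.copy()
    for _ in range(20): u=s/(1+c['k1']*(u@u))
    return u
def ray(cam,uv):
    c=ctrl.calibration(cam); R=np.array(c['R']); t=np.array(c['t']); u=und(cam,uv)
    d=R.T@np.array([u[0],u[1],1]); return -R.T@t, d/np.linalg.norm(d)
def atz(cam,uv,z):
    o,d=ray(cam,uv); return o+d*(z-o[2])/d[2]
def tri(a,b):
    (o1,d1),(o2,d2)=ray('scene',a),ray('top',b)
    s=np.linalg.lstsq(np.c_[d1,-d2],o2-o1,rcond=None)[0]; p,q=o1+s[0]*d1,o2+s[1]*d2
    return (p+q)/2,np.linalg.norm(p-q)
def proj(cam,X):
    c=ctrl.calibration(cam); p=np.array(c['R'])@X+np.array(c['t']); u=p[:2]/p[2]; u=u*(1+c['k1']*(u@u))
    return np.array([c['fx']*u[0]+c['cx'],c['fy']*u[1]+c['cy']])
def save(im,n): cv2.imwrite('pics/'+n,im[...,::-1])
E
python3 - <<'E'
from h import *
a=ctrl.get_image('scene'); b=ctrl.get_image('top'); save(np.vstack([a,b])[::1],'raw.png')
big=np.hstack([a,b]); save(cv2.resize(big,(800,300),interpolation=cv2.INTER_AREA),'both.png')
save(cv2.resize(b,(800,600),interpolation=cv2.INTER_CUBIC),'top.png')
np.savez('im0.npz',a=a,b=b)
for c in('scene','top'):
  k=ctrl.calibration(c); print(c,k['fx'],k['cx'],k['cy'],k['k1'],-np.array(k['R']).T@k['t'])
  for l in('dial','key_bow','key_block','panel','mug','vase'):
    print(l,[(r['rect'],round(r['conf'],2)) for r in ctrl.boxes_of(c,l)][:2])
o=ctrl.get_obs(); print(o); print(ctrl.grip_point_offset)
E
```

```text
scene 495.12110640469615 244.15025790574595 183.29800588892076 -0.09389106464143387 [1.56183357 0.55648005 0.93413642]
dial [([246.5, 188.7, 18.6, 17.9], 0.85)]
key_bow [([345.8, 216.3, 32.3, 25.6], 0.47)]
key_block [([345.9, 218.1, 35.5, 26.2], 0.64)]
panel [([191.0, 164.6, 104.0, 84.4], 0.56)]
mug []
vase [([90.4, 132.5, 24.8, 43.0], 0.94)]
top 375.5953153709278 257.6111454938988 196.360859695966 -0.09259166668876913 [ 0.38624712 -0.0145711   1.34327885]
dial [([227.0, 170.4, 15.6, 16.3], 0.5)]
key_bow [([149.5, 199.4, 8.0, 9.7], 0.62)]
key_block [([144.5, 194.0, 24.3, 21.2], 0.74)]
panel []
mug [([330.3, 209.5, 27.4, 27.4], 0.87)]
vase [([382.8, 167.2, 26.3, 27.3], 0.82), ([146.3, 195.8, 20.2, 17.7], 0.21)]
{'t': 0.7, 'q': array([ 1.01598774e+00,  5.26859140e-02,  1.61283741e+00,  3.55837370e-05,
        1.47598696e+00, -1.18989420e-01]), 'dq': array([ 4.23952492e-04, -7.67921513e-04,  1.33546250e-03, -1.82785317e-04,
        1.15883411e-03,  3.27631055e-07]), 'effort': array([-2.34741092e-04, -3.93582523e+01, -3.70354342e+01, -2.46256441e-04,
        8.06785793e-04,  6.26525306e-06]), 'tool_pos': array([0.26383719, 0.56659613, 0.23134975]), 'tool_rot': array([-6.79181957e-01, -3.06729152e+00, -1.40519125e-04]), 'contact_force': array([-0.08592449,  0.50577753,  0.6191132 ]), 'wrist_torque': array([-0.01483556, -0.01824848,  0.04555625]), 'opening': 0.08545841727830013}
0.0187
```

View pics/both.png

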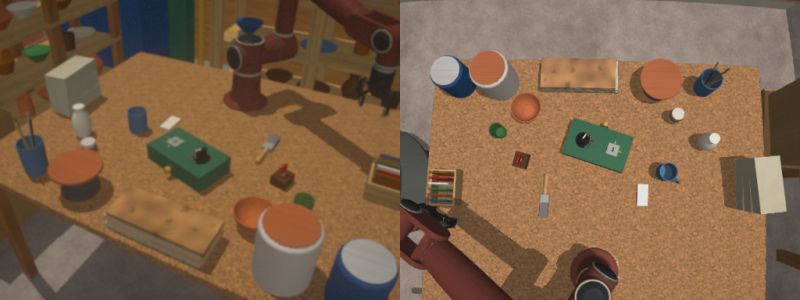

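View pics/top.png

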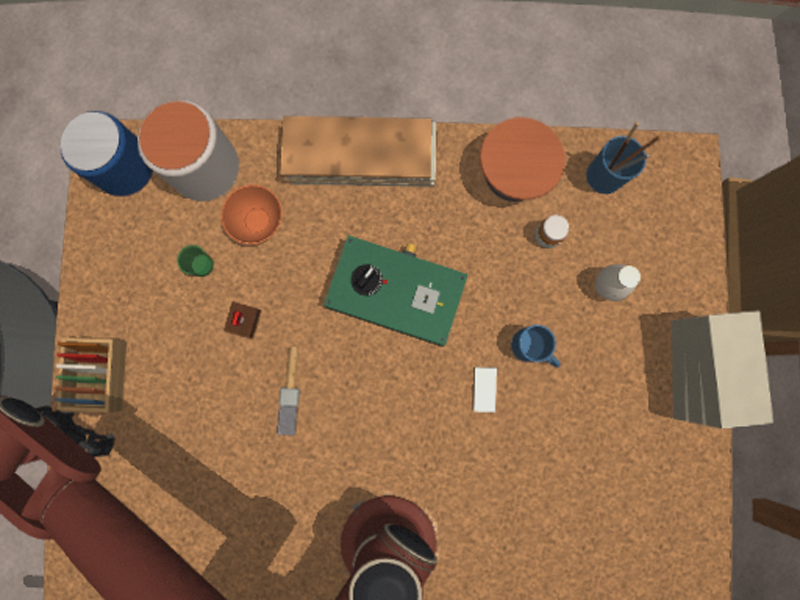

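The top view shows the panel at about (395,290), with the dial at (367,280), a red mark near (386,282) and the lock at (426,298). The key block is at (243,320). I'll enlarge these areas in both views.

```bash
python3 - <<'E'
from h import *
d=np.load('im0.npz');a,b=d['a'],d['b']
def c(im,x,y,w,h,W,H): 
    o=cv2.resize(im[y:y+h,x:x+w],(W,H),interpolation=cv2.INTER_CUBIC); return o
t=np.hstack([c(b,206,150,100,75,400,300),c(b,215,160,40,30,400,300)])
s=np.hstack([c(a,185,160,120,90,400,300),np.hstack([c(a,340,205,50,75,200,300),c(b,140,185,35,52,200,300)])])
save(np.vstack([t,s]),'crops.png')
E
```

```text
(no output)
```

View pics/crops.png

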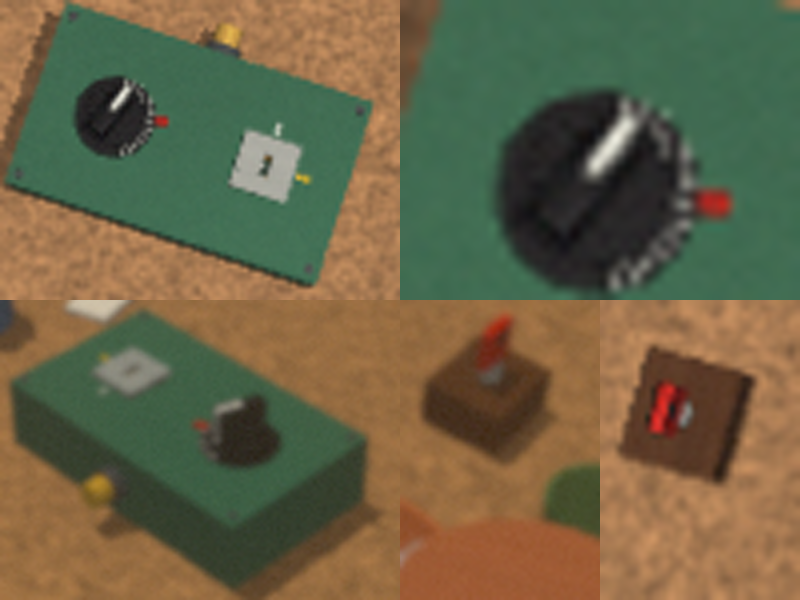

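```bash
python3 - <<'E'
from h import *
T=lambda x,y:(206+x/4-.375,150+y/4-.375)
S=lambda x,y:(185+x*.3-.35,160+y*.3-.35)
cs=[atz('top',T(*p),.07) for p in[(68,5),(371,102),(313,286),(8,185)]]
c=sum(cs)/4; ys=(cs[0]-cs[1]+cs[3]-cs[2]); xs=cs[0]-cs[3]+cs[1]-cs[2]
print('panel',c,np.linalg.norm(xs)/2,np.linalg.norm(ys)/2,'yaw',np.arctan2(-ys[0],ys[1]),np.arctan2(xs[1],xs[0]))
yaw=np.arctan2(-ys[0],ys[1]); R=Rn.from_euler('z',yaw).as_matrix()
print('pred dial',c+R@[0,.068,0],'lock',c+R@[0,-.068,0])
print('dial skirt',atz('top',T(115,116),.078),'lock top',atz('top',T(267,166),.076))
print('mark',(m:=atz('top',T(161,121),.07)))
T2=lambda x,y:(215+x/10-.45,160+y/10-.45)
print('mark2',(m2:=atz('top',T2(315,204),.07)))
p1,p2=atz('top',T2(197,175),.111),atz('top',T2(230,112),.111); print('ptr',p1,p2)
D=c+R@[0,.068,0]
an=lambda v:(yaw-np.arctan2(v[1],v[0]))
print('dial angle',an(p2-p1),an(p2-D),'index',an(m-D),an(m2-D))
print('lock tri',tri(S(132,70),T(267,166)))
print('mark tri',tri(S(200,126),T(161,121)))
print('dial bar far tip', tri(S(228,107),T2(213,145)))
B=lambda x,y:(140+x*35/200-.4,185+y*52/300-.4)
A=lambda x,y:(340+x/4-.375,205+y/4-.375)
print('key top',tri(A(100,20),B(66,108)),atz('top',B(66,108),.082),'collar',atz('top',B(86,113),.044))
bc=[atz('top',B(*p),.036) for p in[(50,46),(140,75),(115,183),(18,155)]]
c=sum(bc)/4; ys=(bc[0]-bc[1]+bc[3]-bc[2]); xs=bc[0]-bc[3]+bc[1]-bc[2]
print('block',c,np.linalg.norm(xs)/2,np.linalg.norm(ys)/2,'yaw',np.arctan2(-ys[0],ys[1]),np.arctan2(xs[1],xs[0]))
for cam in('scene','top'):
  for l in ('key_bow','key_block','dial'):
    for r in ctrl.outline_of(cam,l)[:1]:
      m=r['mask'].astype(np.uint8); v,u=np.nonzero(m)
      print(cam,l,u.mean(),v.mean(),cv2.minAreaRect(np.c_[u,v].astype(np.float32)))
o=ctrl.get_obs(); print(Rn.from_rotvec(o['tool_rot']).as_matrix().round(3))
E
```

```text
panel [ 0.56333385 -0.00654924  0.07      ] 0.1652467152925088 0.27409885930807726 yaw -0.2961978824337613 -0.28933845813502396
pred dial [0.58318208 0.05848958 0.07      ] lock [ 0.54348562 -0.07158806  0.07      ]
dial skirt [0.58462709 0.05752939 0.078     ] lock top [ 0.54471667 -0.07270517  0.076     ]
mark [0.58238158 0.01846255 0.07      ]
mark2 [0.58213447 0.01785681 0.07      ]
ptr [0.58473225 0.05620919 0.111     ] [0.60617    0.04581878 0.111     ]
dial angle 0.15511707454870238 0.20756120071314405 index 1.2945949301611108 1.300375122109191
lock tri (array([ 0.54421937, -0.0715335 ,  0.07473637]), np.float64(0.0027731757830342196))
mark tri (array([0.58212526, 0.01890322, 0.07018521]), np.float64(0.0009995843436560185))
dial bar far tip (array([0.59462345, 0.0519499 , 0.11058087]), np.float64(0.0016913391429538695))
key top (array([0.49269707, 0.34002506, 0.08272406]), np.float64(0.005813839061120671)) [0.49374456 0.33741065 0.082     ] collar [0.49422137 0.33550124 0.044     ]
block [0.49383409 0.34094157 0.036     ] 0.06815474695855042 0.06114571988334001 yaw -0.26660433361721614 -0.21369793312926622
scene key_block 114.7942238267148 184.92779783393502 ((115.0, 185.5), (19.0, 20.0), 90.0)
scene dial 363.3863636363636 216.91666666666666 ((363.1981201171875, 216.5565948486328), (8.378993034362793, 17.994230270385742), 15.94539737701416)
top key_bow 152.1153846153846 203.82692307692307 ((152.5, 204.0), (7.0, 8.0), 0.0)
top key_block 155.0791788856305 205.08797653958945 ((154.79998779296875, 205.1000213623047), (19.28989028930664, 20.55480194091797), 18.434947967529297)
top dial 234.06508875739644 178.44970414201183 ((234.0, 178.0), (14.0, 14.0), 90.0)
[[-0.907  0.422 -0.   ]
 [ 0.422  0.907 -0.   ]
 [ 0.    -0.    -1.   ]]
```

```bash
python3 -m creep '[[0,-505,-326,0,0.035],[0,-505,-326,0,0.035],[0,-505,-326,0,0.035],[0,-505,-326,0,0.035],[0,-505,-326,0,0.035],[0,-505,-326,0,0.035],[0,-505,-326,0,0.035],[0,-505,-326,0,0.035],[0,-505,-326,0,0.035],[0,-505,-326,0,0.035],[0,-505,-326,0,0.035],[0,-505,-326,0,0.035]]' 20
cat >> h.py <<'E'
def to(X,ydir=None):
    "tool-frame shift (mm) and turn from measured pose to world TCP X, jaw dir ydir"
    o=ctrl.get_obs(); R=Rn.from_rotvec(o['tool_rot']).as_matrix()
    y=np.arctan2(R[1,1],R[0,1]); d=R.T@(np.array(X)-o['tool_pos'])*1e3
    tu=None if ydir is None else -((ydir-y+np.pi/2)%np.pi-np.pi/2)
    print('t',round(o['t'],2),'pos',o['tool_pos'].round(4),'ydir',y.round(3),'shift',d.round(1),'turn',tu,'F',o['contact_force'].round(1),'M',o['wrist_torque'].round(2),'open',round(o['opening'],4),'q',o['q'].round(2))
E
python3 -c "
from h import *
to([.584,.058,.2],1.10)"
```

```text
t: 2.0
tool_pos: [0.5309, 0.1415, 0.2316]
tool_rot: [0.733, 3.054, 0.001]
contact_force: [1.0, 0.5, 0.6]
opening: 0.0853
t 2.0 pos [0.5309 0.1415 0.2316] ydir 1.1 shift [-85.2 -50.3  31.6] turn -0.0001631661372931692 F [1.  0.5 0.6] M [ 0.06 -0.03  0.05] open 0.0853 q [ 0.12 -0.13  1.79  0.    1.48 -0.97]
```

```bash
python3 -m creep '[[0,-55,-35,20,0],[0,-55,-35,20,0],[0,-55,-35,20,0],[0,-55,-35,20,0],[0,-55,-35,20,0],[0,-55,-35,20,0]]'
python3 - <<'E'
from h import *
to([.584,.058,.085],1.10)
b=ctrl.get_image('top');a=ctrl.get_image('scene')
print(proj('top',np.array([.584,.058,.1])),proj('scene',np.array([.584,.058,.1])))
t=cv2.resize(b[135:225,200:320],(533,400),interpolation=cv2.INTER_CUBIC)
s=cv2.resize(a[120:250,190:280],(267,400),interpolation=cv2.INTER_CUBIC)
save(np.hstack([t,s]),'v4.png')
E
```

```text
t: 2.5
tool_pos: [0.5631, 0.0884, 0.2119]
tool_rot: [0.73, 3.055, 0.001]
contact_force: [-0.1, -0.2, 0.2]
opening: 0.0853
t 2.5 pos [0.5631 0.0884 0.2119] ydir 1.101 shift [-32.3 -17.7 126.9] turn 0.0014022564102071922 F [-0.1 -0.2  0.2] M [ 0.01  0.03 -0.02] open 0.0853 q [ 0.02 -0.07  1.76  0.    1.44 -1.08]
[233.88350647 177.78142978] [256.43099097 193.35331178]
```

View pics/v4.png

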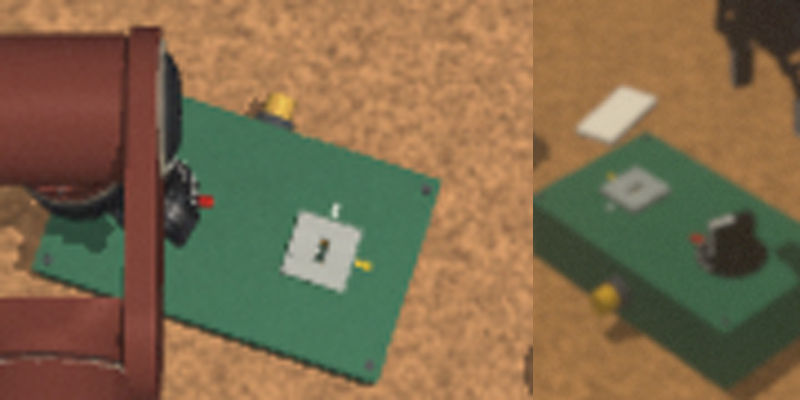

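The jaws hover beside the dial, with nothing in the way. I'll centre over the dial and go down.

```bash
python3 -m creep '[[0,-32,-18,40,0],[0,-32,-18,40,0],[0,-32,-18,70,0],[0,-32,-18,100,0],[0,-32,-18,118,0],[0,-32,-18,126,0],[0,-32,-18,126,0],[120,-32,-18,126,0],[160,-32,-18,126,0],[200,-32,-18,126,0],[230,-32,-18,126,0],[255,-32,-18,126,0]]' 30
python3 -c "
from h import *
to([.584,.058,.085],1.10)"
```

```text
t: 3.6
tool_pos: [0.5844, 0.0567, 0.0866]
tool_rot: [0.732, 3.053, 0.001]
contact_force: [-0.3, -0.8, 0.3]
opening: 0.0256
t 3.6 pos [0.5844 0.0567 0.0866] ydir 1.1 shift [0.9 0.9 1.6] turn 6.743869566405714e-05 F [-0.3 -0.8  0.3] M [-0.02  0.   -0.03] open 0.0256 q [-0.03  0.09  1.82 -0.    1.22 -1.13]
```

```bash
python3 -m creep '[[255,0,0,0,0],[255,0,0,0,0],[255,0,0,0,0],[255,0,0,0,0],[255,0,0,0,0]]' 40
python3 - <<'E'
from h import *
to([.584,.058,.085],1.10)
b=ctrl.get_image('top');a=ctrl.get_image('scene')
t=cv2.resize(b[150:210,200:260],(400,400),interpolation=cv2.INTER_CUBIC)
s=cv2.resize(a[160:220,220:280],(400,400),interpolation=cv2.INTER_CUBIC)
save(np.hstack([t,s]),'v5.png')
E
```

```text
t: 4.02
tool_pos: [0.5844, 0.0588, 0.0867]
tool_rot: [0.732, 3.054, 0.007]
contact_force: [-0.6, 7.1, 4.3]
opening: 0.0133
t 4.02 pos [0.5844 0.0588 0.0867] ydir 1.1 shift [ 0.  -0.9  1.7] turn 9.277745211644373e-06 F [-0.6  7.1  4.3] M [ 1.08  0.03 -0.09] open 0.0133 q [-0.03  0.09  1.82  0.    1.22 -1.13]
```

View pics/v5.png

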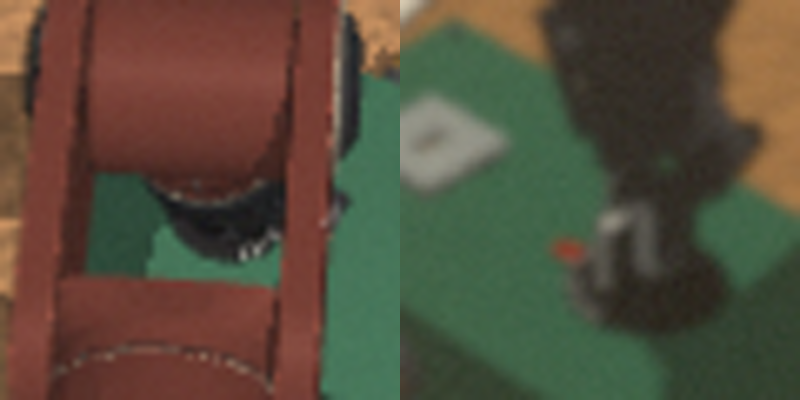

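Gripped at 13.3 mm. The side force shows the axis is about 2 mm further along +y, so I'll shift by that and turn clockwise 1.145 rad.

```bash
python3 -m creep '[[255,0,2,0,0],[255,0,2,0,0.1],[255,0,2,0,0.21],[255,0,2,0,0.32],[255,0,2,0,0.43],[255,0,2,0,0.54],[255,0,2,0,0.65],[255,0,2,0,0.76],[255,0,2,0,0.87],[255,0,2,0,0.98],[255,0,2,0,1.08],[255,0,2,0,1.145]]'
python3 -m creep '[[255,0,0,0,0],[255,0,0,0,0],[255,0,0,0,0]]'
python3 - <<'E'
from h import *
to([.584,.058,.085],1.10-1.145)
a=ctrl.get_image('scene')
save(cv2.resize(a[160:220,220:280],(400,400),interpolation=cv2.INTER_CUBIC),'v6.png')
E
```

```text
t: 5.12
tool_pos: [0.5838, 0.0585, 0.0866]
tool_rot: [-2.274, -2.165, 0.003]
contact_force: [-7.1, 0.8, 8.8]
opening: 0.0131
t: 5.37
tool_pos: [0.5838, 0.0585, 0.0866]
tool_rot: [-2.27, -2.17, 0.003]
contact_force: [-6.1, 0.1, 7.8]
opening: 0.0133
t 5.37 pos [0.5838 0.0585 0.0866] ydir -0.045 shift [-0.5  0.3  1.6] turn 0.0001275832677249955 F [-6.1  0.1  7.8] M [ 0.    1.11 -0.02] open 0.0133 q [-0.03  0.1   1.82 -0.    1.23  0.02]
```

View pics/v6.png

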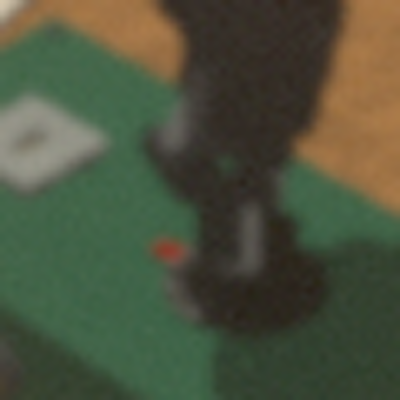

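```bash
python3 -m creep '[[0,0,0,0,0],[0,0,0,0,0],[0,0,0,0,0],[0,0,0,0,0],[0,0,0,0,0],[0,0,0,-40,0],[0,0,0,-80,0],[0,0,0,-120,0],[0,40,-15,-120,-0.12],[0,80,-30,-120,-0.24],[0,120,-45,-120,-0.36],[0,160,-60,-120,-0.48]]'
python3 -m creep '[[0,40,-15,0,-0.12],[0,80,-30,0,-0.24],[0,115,-42,0,-0.36],[0,115,-42,0,-0.48],[0,115,-42,0,-0.6],[0,115,-42,0,-0.72],[0,115,-42,0,-0.84],[0,115,-42,0,-0.885],[0,115,-42,0,-0.885],[0,115,-42,0,-0.885]]'
python3 - <<'E'
from h import *
to([.4937,.338,.045],1.32)
b=ctrl.get_image('top');a=ctrl.get_image('scene')
np.savez('im1.npz',a=a,b=b)
save(np.hstack([cv2.resize(b[160:195,215:250],(400,400),interpolation=cv2.INTER_CUBIC),cv2.resize(a[160:220,220:280],(400,400),interpolation=cv2.INTER_CUBIC)]),'v7.png')
E
```

```text
t: 6.42
tool_pos: [0.5326, 0.2183, 0.2058]
tool_rot: [1.683, 2.652, 0.001]
contact_force: [0.7, -0.1, 0.5]
opening: 0.0855
t: 7.25
tool_pos: [0.4465, 0.3036, 0.2052]
tool_rot: [-0.395, -3.117, 0.0]
contact_force: [0.7, -0.2, 0.0]
opening: 0.0857
t 7.25 pos [0.4465 0.3036 0.2052] ydir 1.319 shift [-37.1  45.1 160.2] turn -0.0013661216297242706 F [ 0.7 -0.2  0. ] M [ 0.   -0.03 -0.03] open 0.0857 q [ 0.46 -0.13  1.84 -0.    1.44 -0.86]
```

View pics/v7.png

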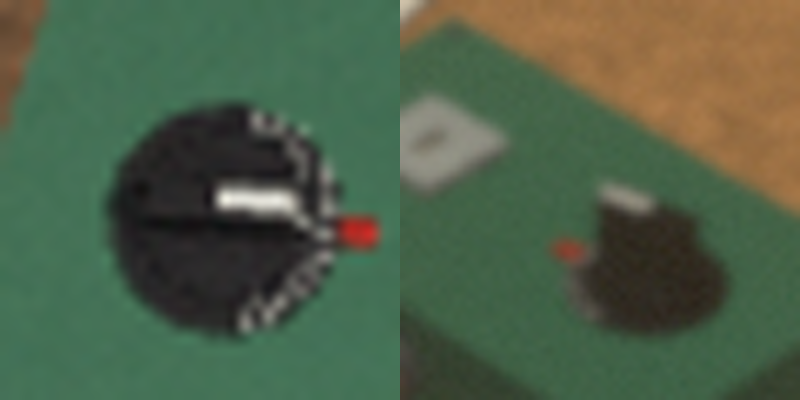

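```bash
python3 - <<'E'
from h import *
T=lambda x,y:(215+(x+.5)/11.43-.5,160+(y+.5)/11.43-.5)
p1,p2=atz('top',T(217,197),.111),atz('top',T(295,200),.111); m=atz('top',T(359,233),.07); c=atz('top',T(225,219),.071)
an=lambda v:np.arctan2(v[1],v[0])
print(p1,p2,m,c)
D=np.array([.584,.059,.07])
for q in(D,c,): print('mark dir',an(m-q),'r',np.linalg.norm((m-q)[:2]),'ptr',an(p2-p1),an(p2-q),an((p1+p2)/2-q))
S=lambda x,y:(220+(x+.5)/6.667-.5,160+(y+.5)/6.667-.5)
p1,p2=atz('scene',S(254-400+400-400+0,0),.111),0
A=lambda x,y:S(x-400,y)
p1,p2,m=atz('scene',A(655,208),.111),atz('scene',A(600,189),.111),atz('scene',A(570,251),.07)
print('scene',p1,p2,m,'ptr',an(p2-p1),an(m-D))
# lock & panel direction
E
```

```text
[0.58559215 0.05862842 0.111     ] [0.58518715 0.03595228 0.111     ] [0.58220117 0.01819322 0.07      ] [0.58544092 0.05842165 0.071     ]
mark dir -1.6148495336791935 r 0.040846404717807525 ptr -1.588654822117906 -1.5193335769098748 -1.452673232100996
mark dir -1.651156756895829 r 0.04035867415356465 ptr -1.588654822117906 -1.5820899020390435 -1.5754020422405126
scene [0.5846194  0.06256252 0.111     ] [0.58362467 0.03620288 0.111     ] [0.5802197 0.0198131 0.07     ] ptr -1.6085152125050042 -1.6669671322609223
```

```bash
python3 - <<'E'
from h import *
from scipy.optimize import least_squares
an=lambda v:np.arctan2(v[1],v[0])
for f in('im0.npz','im1.npz'):
  b=np.load(f)['b'].astype(float)
  x0,y0=205,150
  cr=cv2.resize(b[y0:y0+55,x0:x0+60],None,fx=10,fy=10,interpolation=cv2.INTER_CUBIC)
  u=lambda x,y:(x0+(x+.5)/10-.5,y0+(y+.5)/10-.5)
  r=cr[...,0]-cr[...,1]-10; r=np.clip(r,0,None); yy,xx=np.mgrid[:550,:600]
  cx,cy=(235.0-x0)*10,(178.8-y0)*10
  sel=(xx>cx+70)&(xx<cx+170)&(abs(yy-cy)<60)
  w=np.where(sel,np.clip(cr[...,0]-1.3*cr[...,1],0,None),0)
  mk=u((w*xx).sum()/w.sum(),(w*yy).sum()/w.sum())
  # radial edge: dark->green
  g=cv2.GaussianBlur(cr[...,1],(0,0),4); P=[]
  for th in np.arange(0,2*np.pi,.05):
    if abs((th+np.pi)%(2*np.pi)-np.pi)<.25: continue
    rr=np.arange(60,150); X=cx+rr*np.cos(th);Y=cy+rr*np.sin(th)
    v=cv2.remap(g.astype(np.float32),X.astype(np.float32)[None],Y.astype(np.float32)[None],1)[0]
    k=np.argmax(np.gradient(v)); P.append(atz('top',u(X[k],Y[k]),.071)[:2])
  P=np.array(P)
  s=least_squares(lambda p:np.hypot(P[:,0]-p[0],P[:,1]-p[1])-p[2],[.585,.058,.033],loss='soft_l1',f_scale=.001).x
  m=atz('top',mk,.07)[:2]
  # white pointer
  wpt=np.where((cr.min(2)>120)&(np.hypot(xx-cx,yy-cy)<75),1,0).astype(np.uint8)
  n,l,st,ce=cv2.connectedComponentsWithStats(wpt); i=1+np.argmax(st[1:,4]); q=np.argwhere(l==i)
  W=np.array([atz('top',u(x,y),.111)[:2] for y,x in q]); ev=np.linalg.svd(W-W.mean(0))[2][0] if len(W)<3000 else np.linalg.eigh(np.cov(W.T))[1][:,-1]
  ev=ev if ev[1]<0 else -ev
  print(f,'ring',s,'mark',m,'dir',an(m-s[:2]),np.hypot(*(m-s[:2])),'ptr',W.mean(0),an(ev),an(W.mean(0)-s[:2]),len(W))
E
```

```text
im0.npz ring [0.58704581 0.06154385 0.03262654] mark [0.582637   0.01851245] dir -1.6728958571485695 0.043256657951215846 ptr [0.59486949 0.05178331] -0.6252723511870757 -0.8951036601239691 1146Traceback (most recent call last):
  File "<stdin>", line 27, in <module>
  File "h.py", line 13, in atz
    o,d=ray(cam,uv); return o+d*(z-o[2])/d[2]
        ~~~^^^^^^^^
  File "h.py", line 10, in ray
    c=ctrl.calibration(cam); R=np.array(c['R']); t=np.array(c['t']); u=und(cam,uv)
                                                                       ~~~^^^^^^^^
  File "h.py", line 6, in und
    c=ctrl.calibration(cam); s=np.array([(uv[0]-c['cx'])/c['fx'],(uv[1]-c['cy'])/c['fy']]); u=s.copy()
ValueError: time passes only in moves, steps and waits
```

Both views put the mark about 0.04 rad further clockwise than the pointer, using the dial axis found by the grip. I'll go back and correct it.

```bash
python3 -m creep '[[0,-20,-20,0,0.12],[0,-40,-40,0,0.24],[0,-60,-60,0,0.36],[0,-80,-80,0,0.48],[0,-100,-100,0,0.6],[0,-120,-120,0,0.72],[0,-140,-140,0,0.84],[0,-160,-165,0,0.96],[0,-180,-185,0,1.08],[0,-194,-203,0,1.2],[0,-194,-203,0,1.32],[0,-194,-203,0,1.364]]'
python3 -m creep '[[0,0,0,0,0],[0,0,0,0,0]]'
python3 -c "
from h import *
to([.5838,.0590,.0866],-.045)"
```

```text
t: 8.35
tool_pos: [0.5847, 0.0572, 0.2051]
tool_rot: [-2.279, -2.163, 0.0]
contact_force: [0.2, 0.0, 0.1]
opening: 0.0858
t: 8.52
tool_pos: [0.5841, 0.0587, 0.2052]
tool_rot: [-2.269, -2.173, 0.0]
contact_force: [0.3, 0.4, 0.3]
opening: 0.0852
t 8.52 pos [0.5841 0.0587 0.2052] ydir -0.043 shift [  0.3  -0.3 118.6] turn 0.001638717652812316 F [0.3 0.4 0.3] M [-0.02  0.01  0.03] open 0.0852 q [-0.03 -0.02  1.73  0.    1.43  0.02]
```

```bash
python3 -m creep '[[0,0,0,40,0],[0,0,0,80,0],[0,0,0,108,0],[100,0,0,118,0],[200,0,0,118,0],[255,0,0,118,0],[255,0,0,118,0],[255,0,0,118,0],[255,0,0,118,0],[255,0,0,118,0],[255,0,0,118,0],[255,0,0,118,0]]' 40
python3 -m creep '[[255,0,0,0,0],[255,0,0,0,0],[255,0,0,0,0.02],[255,0,0,0,0.045],[255,0,0,0,0.045],[255,0,0,0,0.045]]' 
python3 -c "
from h import *
to([.5838,.0590,.0866],-.09)"
```

```text
t: 9.52
tool_pos: [0.584, 0.0589, 0.0902]
tool_rot: [-2.269, -2.172, 0.001]
contact_force: [-8.1, -0.3, 10.3]
opening: 0.0133
t: 10.02
tool_pos: [0.5839, 0.0589, 0.0902]
tool_rot: [-2.317, -2.12, 0.001]
contact_force: [-7.6, 0.0, 9.0]
opening: 0.0132
t 10.02 pos [0.5839 0.0589 0.0902] ydir -0.089 shift [ 0.1 -0.1  3.6] turn 0.0012100742395917408 F [-7.6  0.   9. ] M [ 0.03  1.29 -0.03] open 0.0132 q [-0.03  0.09  1.82 -0.    1.23  0.06]
```

```bash
python3 -m creep '[[0,0,0,0,0],[0,0,0,0,0],[0,0,0,0,0],[0,0,0,0,0],[0,0,0,0,0],[0,0,0,-40,0],[0,0,0,-80,0],[0,0,0,-115,0],[0,40,-17,-115,-0.12],[0,80,-34,-115,-0.24],[0,120,-51,-115,-0.36],[0,160,-68,-115,-0.48]]'
python3 -m creep '[[0,35,-15,0,-0.12],[0,70,-30,0,-0.24],[0,111,-48,0,-0.36],[0,111,-48,0,-0.48],[0,111,-48,0,-0.6],[0,111,-48,0,-0.72],[0,111,-48,0,-0.84],[0,111,-48,0,-0.93],[0,111,-48,0,-0.93],[0,111,-48,0,-0.93]]'
python3 - <<'E'
from h import *
to([.493,.3395,.051],1.32)
b=ctrl.get_image('top');a=ctrl.get_image('scene')
np.savez('im2.npz',a=a,b=b)
up=lambda i,W,H:cv2.resize(i,(W,H),interpolation=cv2.INTER_CUBIC)
save(np.vstack([np.hstack([up(b[160:195,215:250],400,300)[:, :],up(a[160:220,220:280],400,300)]),np.hstack([up(b[180:225,130:190],400,300),up(a[190:250,330:410],400,300)])]),'v8.png')
E
```

```text
t: 11.02
tool_pos: [0.5323, 0.2187, 0.2028]
tool_rot: [1.741, 2.614, 0.001]
contact_force: [0.8, 0.3, -1.0]
opening: 0.0852
t: 11.85
tool_pos: [0.4461, 0.3017, 0.2022]
tool_rot: [-0.395, -3.117, 0.0]
contact_force: [0.3, 0.4, -0.2]
opening: 0.0855
t 11.85 pos [0.4461 0.3017 0.2022] ydir 1.319 shift [-36.   48.3 151.2] turn -0.001369649599084255 F [ 0.3  0.4 -0.2] M [-0.02 -0.    0.01] open 0.0855 q [ 0.46 -0.14  1.84 -0.    1.43 -0.86]
```

View pics/v8.png

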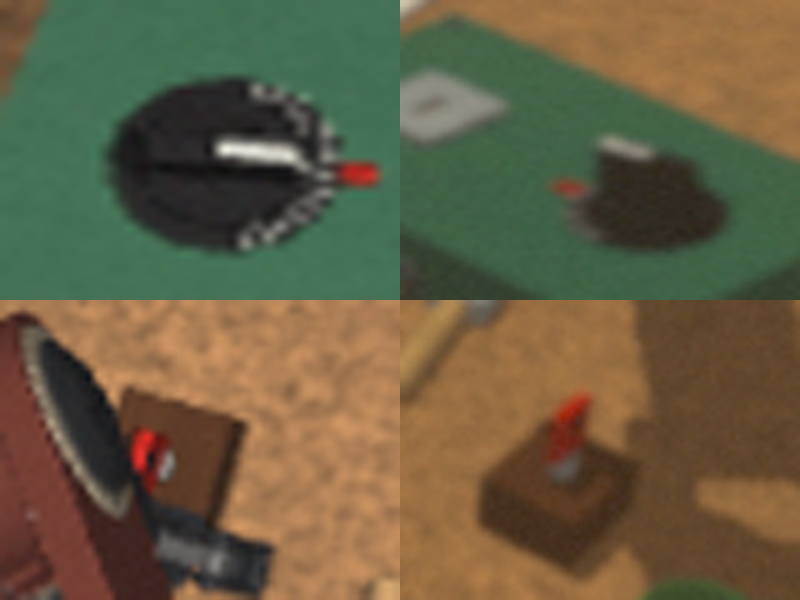

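The pointer now leads straight into the red mark. Next is the key.

```bash
python3 -m creep '[[0,-18,24,10,0],[0,-36,48,30,0],[0,-36,48,65,0],[0,-36,48,100,0],[0,-36,48,130,0],[0,-36,48,150,0],[0,-36,48,150,0],[0,-36,48,150,0],[150,-36,48,150,0],[200,-36,48,150,0],[225,-36,48,150,0],[225,-36,48,150,0]]' 25
python3 -m creep '[[255,0,0,0,0],[255,0,0,0,0],[255,0,0,0,0],[255,0,0,0,0],[255,0,0,0,0],[255,0,0,0,0]]'
python3 -c "
from h import *
to([.493,.3395,.051],1.32)"
```

```text
t: 12.95
tool_pos: [0.494, 0.3399, 0.0542]
tool_rot: [0.391, 3.115, 0.003]
contact_force: [-0.1, -0.2, 0.1]
opening: 0.0387
t: 13.45
tool_pos: [0.4934, 0.3403, 0.0529]
tool_rot: [0.391, 3.116, 0.004]
contact_force: [1.6, 5.8, 1.2]
opening: 0.0083
t 13.45 pos [0.4934 0.3403 0.0529] ydir 1.321 shift [ 0.2 -0.9  1.9] turn 0.0009433177491031675 F [1.6 5.8 1.2] M [ 1.04 -0.15 -0.03] open 0.0083 q [ 0.48  0.16  1.81  0.    1.17 -0.84]
```

```bash
python3 -m creep '[[255,0,0,0,0],[255,0,0,0,0],[255,0,0,-15,0],[255,0,0,-35,0],[255,0,0,-70,0],[255,0,0,-110,0],[255,0,0,-150,0],[255,-15,-38,-150,0.046],[255,-30,-76,-150,0.046],[255,-45,-114,-150,0.046],[255,-60,-152,-150,0.046],[255,-75,-190,-150,0.046]]' 80
python3 -m creep '[[255,-15,-38,0,0],[255,-30,-76,0,0],[255,-45,-114,0,0],[255,-60,-152,0,0],[255,-75,-196,0,0],[255,-75,-196,0,0],[255,-75,-196,0,0],[255,-75,-196,0,0]]'
python3 -c "
from h import *
to([.5436,-.0714,.15],1.274)"
```

```text
t: 14.45
tool_pos: [0.5175, 0.1342, 0.2016]
tool_rot: [-0.462, -3.105, 0.004]
contact_force: [1.0, -0.5, -0.3]
opening: 0.0079
t: 15.12
tool_pos: [0.5324, -0.0728, 0.2016]
tool_rot: [-0.464, -3.105, -0.0]
contact_force: [-0.4, 1.4, -0.9]
opening: 0.0074
t 15.12 pos [ 0.5324 -0.0728  0.2016] ydir 1.274 shift [-10.4   4.6  51.6] turn -0.0001935815448830258 F [-0.4  1.4 -0.9] M [ 0.04  0.03 -0.06] open 0.0074 q [-0.27 -0.14  1.85 -0.    1.43 -1.55]
```

```bash
python3 -m creep '[[255,-10,5,20,0],[255,-10,5,40,0],[255,-10,5,60,0],[255,-10,5,69,0],[255,-10,5,69,0],[255,-10,5,69,0]]'
python3 - <<'E'
from h import *
to([.5436,-.0714,.15],1.274)
b=ctrl.get_image('top');a=ctrl.get_image('scene')
np.savez('im3.npz',a=a,b=b)
up=lambda i,W,H:cv2.resize(i,(W,H),interpolation=cv2.INTER_CUBIC)
save(np.hstack([up(a[145:205,195:245],500,600),up(b[165:225,245:275],300,600)]),'v9.png')
E
```

```text
t: 15.62
tool_pos: [0.5439, -0.0697, 0.1331]
tool_rot: [-0.46, -3.106, -0.0]
contact_force: [0.3, 0.5, -0.3]
opening: 0.0077
t 15.62 pos [ 0.5439 -0.0697  0.1331] ydir 1.277 shift [ -0.2  -1.7 -16.9] turn 0.002682174318209052 F [ 0.3  0.5 -0.3] M [0.03 0.01 0.03] open 0.0077 q [-0.26 -0.05  1.88 -0.    1.31 -1.54]
```

View pics/v9.png

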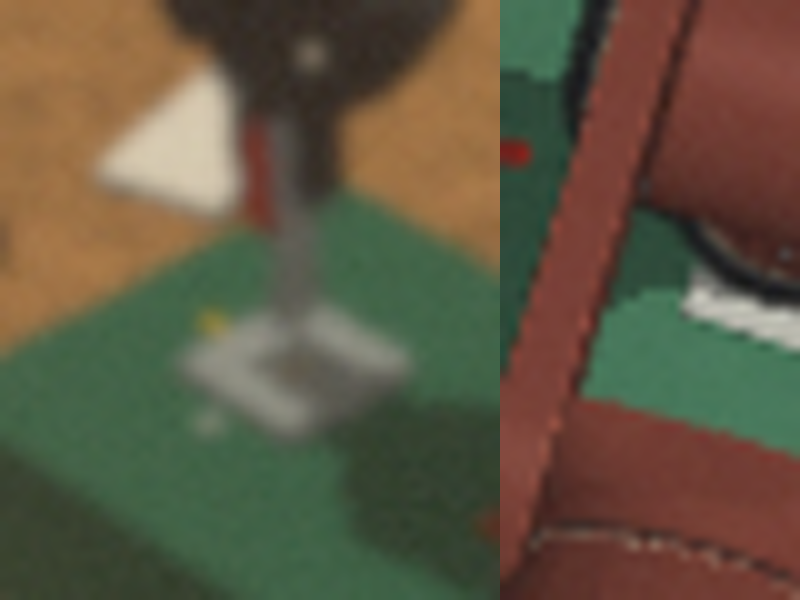

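```bash
python3 - <<'E'
from h import *
f=lambda p:((p[0]+.5-195)*10,(p[1]+.5-145)*10)
o=ctrl.get_obs(); t=o['tool_pos']; R=Rn.from_rotvec(o['tool_rot']).as_matrix()
z0=t[2]-.017   # collar underside
for n,z in(('bow top',z0+.046),('bow c',z0+.029),('bow bot',z0+.012),('collar under',z0),('tip',z0-.027)):
  for dx in(-.005,0,.005): print(n,dx,np.round(f(proj('scene',np.r_[t[:2],z]+R[:,0]*dx)),0))
for L in ([.5436,-.0714,.076],[.5447,-.0727,.076],[.5431,-.072,.076]): print('lock',np.round(f(proj('scene',np.array(L)))))
print('scene ray at lock',atz('scene',(224.15,181.55),.076))
print('corner',[np.round(f(proj('scene',np.r_[.5436,-.0714,.076]+Rn.from_euler('z',-.297).apply([a*.025,b*.025,0])))) for a in(-1,1) for b in (-1,1)])
E
```

```text
bow top -0.005 [272. 118.]
bow top 0 [285. 111.]
bow top 0.005 [298. 105.]
bow c -0.005 [274. 168.]
bow c 0 [287. 161.]
bow c 0.005 [299. 154.]
bow bot -0.005 [276. 216.]
bow bot 0 [289. 210.]
bow bot 0.005 [301. 203.]
collar under -0.005 [277. 251.]
collar under 0 [290. 244.]
collar under 0.005 [302. 237.]
tip -0.005 [280. 326.]
tip 0 [293. 319.]
tip 0.005 [305. 312.]
lock [294. 357.]
lock [289. 357.]
lock [293. 355.]
scene ray at lock [ 0.54931464 -0.06724723  0.076     ]
corner [array([299., 289.]), array([413., 357.]), array([175., 357.]), array([289., 428.])]
```

```bash
python3 -m creep '[[255,0,-1.7,0,0.003],[255,0,-1.7,4,0.003],[255,0,-1.7,8,0.003],[255,0,-1.7,12,0.003],[255,0,-1.7,15,0.003],[255,0,-1.7,17,0.003],[255,0,-1.7,17,0.003]]'
python3 -c "
from h import *
to([.5437,-.0715,.093],1.274)"
```

```text
t: 16.3
tool_pos: [0.5433, -0.0722, 0.1155]
tool_rot: [-0.468, -3.105, -0.001]
contact_force: [0.7, 0.8, -1.2]
opening: 0.0079
t 16.3 pos [ 0.5433 -0.0722  0.1155] ydir 1.272 shift [-0.2  0.8 22.5] turn -0.002141241744857192 F [ 0.7  0.8 -1.2] M [ 0.09 -0.06  0.03] open 0.0079 q [-0.27 -0.03  1.89  0.    1.28 -1.54]
```

```bash
python3 -m creep '[[255,0,0.4,3,0],[255,0,0.4,5,0],[255,0,0.4,7,0],[255,0,0.4,7,0]]'
python3 -m creep '[[255,0,0,2,0],[255,0,0,4,0],[255,0,0,4,0]]'
python3 -c "
from h import *
to([.5437,-.0715,.093],1.274)"
```

```text
t: 16.63
tool_pos: [0.5435, -0.072, 0.1087]
tool_rot: [-0.467, -3.106, 0.0]
contact_force: [-0.3, 0.7, -1.5]
opening: 0.0076
t: 16.88
tool_pos: [0.5443, -0.0717, 0.1054]
tool_rot: [0.468, 3.105, 0.002]
contact_force: [1.5, 2.1, -0.7]
opening: 0.0079
t 16.88 pos [ 0.5443 -0.0717  0.1054] ydir 1.272 shift [ 0.6 -0.  12.4] turn -0.0021551410349625044 F [ 1.5  2.1 -0.7] M [ 0.38 -0.34 -0.  ] open 0.0079 q [-0.27 -0.02  1.9   0.    1.26 -1.54]
```

```bash
python3 -m creep '[[255,-0.5,0.6,2,0],[255,-0.5,0.6,4,0.03],[255,-0.5,0.6,6,-0.03],[255,-0.5,0.6,8,0.03],[255,-0.5,0.6,9,0],[255,-0.5,0.6,9,0]]'
python3 -c "
from h import *
to([.5437,-.0715,.093],1.274)"
```

```text
t: 17.38
tool_pos: [0.5451, -0.0718, 0.0972]
tool_rot: [0.466, 3.105, -0.001]
contact_force: [-0.1, 1.0, 2.8]
opening: 0.0074
t 17.38 pos [ 0.5451 -0.0718  0.0972] ydir 1.273 shift [ 1.5 -0.1  4.2] turn -0.0012043287950387338 F [-0.1  1.   2.8] M [ 0.19 -0.04  0.03] open 0.0074 q [-0.27 -0.    1.9  -0.    1.24 -1.54]
```

```bash
python3 -m creep '[[255,0,0,2,0.04],[255,0,0,4,-0.04],[255,0,0,5,0.04],[255,0,0,6,-0.04],[255,0,0,7,0.03],[255,0,0,7,0],[255,0,0,7,0]]'
python3 -c "
from h import *
to([.5437,-.0715,.093],1.274)"
```

```text
t: 17.97
tool_pos: [0.5457, -0.0719, 0.0926]
tool_rot: [0.466, 3.105, -0.001]
contact_force: [-4.4, 2.5, 15.7]
opening: 0.0075
t 17.97 pos [ 0.5457 -0.0719  0.0926] ydir 1.273 shift [ 2.  -0.2 -0.4] turn -0.0013767833671760599 F [-4.4  2.5 15.7] M [ 0.42  0.98 -0.03] open 0.0075 q [-0.27  0.    1.91 -0.    1.23 -1.54]
```

```bash
python3 -m creep '[[255,0.8,0,1,0.05],[255,0.8,0,1.5,-0.05],[255,0.8,0,1.5,0.05],[255,0.8,0,1.5,-0.05],[255,0.8,0,1.5,0],[255,0.8,0,1.5,0]]'
python3 -c "
from h import *
to([.5437,-.0715,.093],1.274)"
```

```text
t: 18.47
tool_pos: [0.5457, -0.0719, 0.0925]
tool_rot: [0.469, 3.103, -0.001]
contact_force: [-6.5, 2.4, 19.3]
opening: 0.0074
t 18.47 pos [ 0.5457 -0.0719  0.0925] ydir 1.271 shift [ 2.  -0.2 -0.5] turn -0.0033537136987020766 F [-6.5  2.4 19.3] M [0.41 1.19 0.04] open 0.0074 q [-0.27  0.    1.91 -0.    1.23 -1.54]
```

Advancing stops hard at z = 0.0925, which is the computed home height. Now the turn.

```bash
python3 -m creep '[[255,1.5,0,-1,0],[255,1.5,0,-1,0.1],[255,1.5,0,-1,0.2],[255,1.5,0,-1,0.3],[255,1.5,0,-1,0.4],[255,1.5,0,-1,0.4]]'
python3 -c "
from h import *
to([.5437,-.0715,.093],1.274)"
```

```text
t: 18.97
tool_pos: [0.5448, -0.0721, 0.0926]
tool_rot: [1.078, 2.944, -0.001]
contact_force: [-1.2, -0.4, 13.0]
opening: 0.0075
t 18.97 pos [ 0.5448 -0.0721  0.0926] ydir 0.869 shift [ 1.2 -0.2 -0.4] turn -0.4052724894834945 F [-1.2 -0.4 13. ] M [-0.1   0.34  0.01] open 0.0075 q [-0.27 -0.    1.91 -0.    1.23 -1.13]
```

```bash
python3 -m creep '[[255,0,0,0,0.1],[255,0,0,0,0.2],[255,0,0,0,0.3],[255,0,0,0,0.4],[255,0,0,0,0.5],[255,0,0,0,0.6],[255,0,0,0,0.7],[255,0,0,0,0.8],[255,0,0,0,0.9],[255,0,0,0,1.0],[255,0,0,0,1.1],[255,0,0,0,1.1]]'
python3 -c "
from h import *
to([.5437,-.0715,.093],1.274)"
```

```text
t: 19.97
tool_pos: [0.5433, -0.0723, 0.0926]
tool_rot: [2.46, 1.949, -0.002]
contact_force: [-7.1, -0.1, 18.1]
opening: 0.0078
t 19.97 pos [ 0.5433 -0.0723  0.0926] ydir -0.231 shift [ 0.9  0.2 -0.4] turn -1.5049716932325685 F [-7.1 -0.1 18.1] M [-0.1   1.47  0.01] open 0.0078 q [-0.27 -0.    1.91 -0.    1.23 -0.03]
```

```bash
python3 -c "
from h import *
print(ctrl.get_obs()['effort'])"
python3 -m creep '[[255,0,0,0,0.08],[255,0,0,0,0.16],[255,0,0,0,0.24],[255,0,0,0,0.27],[255,0,0,0,0.27]]'
python3 -c "
from h import *
to([.5437,-.0715,.093],1.274);print(ctrl.get_obs()['effort'])"
python3 -m creep '[[255,0,0,0,0.04],[255,0,0,0,0.08],[255,0,0,0,0.12],[255,0,0,0,0.12]]'
python3 -c "
from h import *
to([.5437,-.0715,.093],1.274);print(ctrl.get_obs()['effort'])"
```

```text
[  0.89215832 -25.38654685 -28.26962471   0.7741984   -2.02464536
   0.70120672]
t: 20.38
tool_pos: [0.543, -0.0721, 0.0926]
tool_rot: [2.699, 1.604, -0.002]
contact_force: [-8.2, -0.0, 19.0]
opening: 0.0074
t 20.38 pos [ 0.543  -0.0721  0.0926] ydir -0.499 shift [ 0.9  0.4 -0.4] turn 1.3690100315990321 F [-8.2 -0.  19. ] M [-0.06  1.61  0.15] open 0.0074 q [-0.27 -0.    1.91 -0.    1.23  0.23]
[  0.5262241  -25.03456771 -28.44168842   0.68320166  -2.42271692
   0.34378865]
t: 20.72
tool_pos: [0.543, -0.0718, 0.0926]
tool_rot: [2.79, 1.44, -0.002]
contact_force: [-6.8, -0.1, 18.7]
opening: 0.008
t 20.72 pos [ 0.543  -0.0718  0.0926] ydir -0.618 shift [ 0.7  0.4 -0.4] turn 1.2500846397750984 F [-6.8 -0.1 18.7] M [0.17 1.6  0.56] open 0.008 q [-0.27 -0.    1.91 -0.    1.23  0.35]
[ -0.13375076 -24.98004377 -28.49150419   0.59579892  -2.45944418
   0.77727238]
```

```bash
python3 -m creep '[[255,0,0,0,0],[255,0,0,0,0],[255,0,0,0,0],[255,0,0,0,0],[255,0,0,0,0],[255,0,0,0,0]]'
python3 - <<'E'
from h import *
to([.5437,-.0715,.093],1.274)
a=ctrl.get_image('scene');b=ctrl.get_image('top')
up=lambda i,W,H:cv2.resize(i,(W,H),interpolation=cv2.INTER_CUBIC)
save(np.hstack([up(a[140:220,190:280],500,444),up(b[155:205,215:250],300,444)]),'v10.png')
E
```

```text
t: 21.22
tool_pos: [0.5429, -0.0718, 0.0926]
tool_rot: [2.789, 1.442, -0.002]
contact_force: [-8.5, 0.9, 18.5]
opening: 0.0076
t 21.22 pos [ 0.5429 -0.0718  0.0926] ydir -0.616 shift [ 0.7  0.4 -0.4] turn 1.2513193703503944 F [-8.5  0.9 18.5] M [0.2  1.65 0.49] open 0.0076 q [-0.27 -0.    1.91 -0.    1.23  0.35]
```

View pics/v10.png

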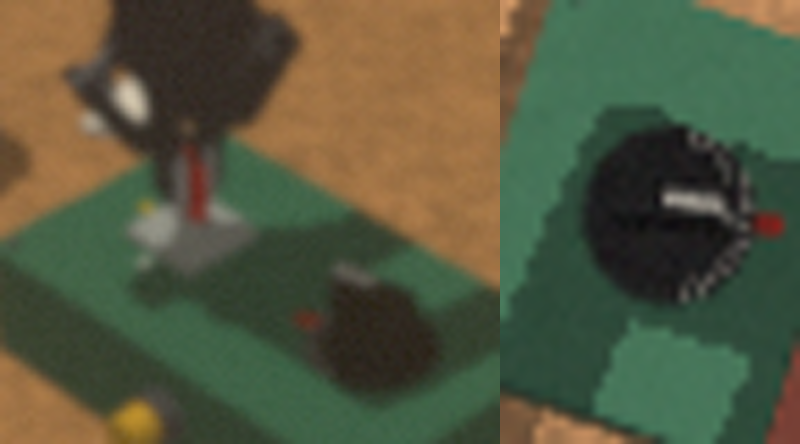

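The key sits on the plate at (195,215), gripped and turned. The dial pointer still leads to the red mark at (770,222) in the top view, and the torque is steady at about 0.5 N m. I'm handing in.

```bash
python3 -c "
from station import ctrl
print(ctrl.finish_job())"
```

```text
the job is handed in; nothing more can be done
None
```

I set the burner dial on its red mark, then put the key in the switch, turned it to the stop and handed in with the arm still gripping and holding it there. This took about 21 s of robot time.

- **Dial:** I turned it about 1.145 rad clockwise, then went back to add 0.045 rad because the camera views put the mark slightly further round. The last top picture shows the pointer leading into the red mark. My estimates of the mark's direction differed by about 0.04 to 0.06 rad, so the dial could be off by a few hundredths of a radian.
- **Key insertion:** I rocked it a little on the way in. It stopped hard at 92.5 mm TCP height, against 93 mm computed for home, and did not move under about 19 N.
- **Key turn:** The hand turned about 1.89 rad. The torque stayed low until about 1.77 rad (stop plus play), then rose to about 0.5 N m and held for half a second. That is well above the spring's 0.11 N m, so I take it to be at the stop.
- **Checks that fell short:** The wrist torque read almost zero through the first 1.5 rad of the turn, where the spring should have shown up to about 0.1 N m. Reaching the stop is judged from the later rise, as the plug itself could not be seen. The vertical force on the tool stayed under 20 N in every reading. I noticed no contact with the pots, but did not check their positions again at the end.

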